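# Pack the diyas away in the puja drawer

### The arm

A 6-joint arm with a two-finger parallel gripper is mounted at the origin on the work surface. World frame = base frame: x ahead of the robot, y to its left, z up, the work surface at z = 0. Lengths are in mm, angles in rad, forces in N, time in s.
With the tool pointing down it reaches from about 300 to 775 mm from the base axis. Payload 14.6 kg.
Tool frame: the origin (TCP) lies between the finger pads; the fingertips stand 25 mm ahead of it and the grasp point (between the pads) lies 6 mm ahead of it; z points along the fingers, y is the line along which they close (so a half turn about z gives the same grasp; the last joint's range is limited). The gripper opens to 94 mm and grips with 3 to 60 N. Pads are 16 mm wide; open, the fingers measure 119 mm over their backs; the gripper's body (75 mm by 177 mm) begins 78 mm behind the grasp point.
Start: joints at [-1.345, 0.3, 1.521, -0, 1.321, -0.067], TCP at [158.742, -526.584, 230.446] pointing down, gripper open.
Joint ranges: [-3.03, 3.03], [-0.79, 2.21], [0.23, 2.52], [-1.04, 4.18], [0, 3.07], [-2.55, 2.55]. Speed limits (rad/s): [2.22, 2.22, 2.57, 3.14, 3.14, 3.14].

### API

Orientations are given as [roll, pitch, yaw] about the fixed x, y, z axes, in that order (R = Rz(yaw) Ry(pitch) Rx(roll)).
In Python, from cell import manip gives the robot as it stands. The module is installed in compiled form; this text tells all that it offers.
- The arm moves only by the tool step_arm, never from a script. Its argument "series" is one flat list of numbers, 5 for each row, row after row: the shift along the world's x, y, z in mm, then the turn about the world's z in rad, then the closure, from 0 (fully open) to 1 (shut). In form: [dx, dy, dz, spin, jaw, dx, dy, dz, spin, jaw, ...]. A call has 1 to 20 rows; each row shifts and turns the commanded pose from where the row before left it; what a row does not reach is not made up. A row lasts 1/8 s, in which the tool goes at most 62.5 mm and 10.7 degrees, less where a joint would pass 70% of its speed; a pose out of reach is approached as far as the arm can. A call is refused whole if a number of a shift passes 62.5 or a number of a turn 0.188, either way. A call with a gripper value outside its range is refused whole. The fingers move at their own pace and stop on an object; "squeeze" is the grip in N (left out, the last holds). Time passes only in rows, so rows that do not move let the fingers close. It gives the time, the measured TCP pose, the force, the opening and the grip force at its end, in the units of the state.
- manip.read_state(): the state, without advancing time (a new reading comes with each control period).
- manip.camera(name): name is "scene" or "top" or "wrist"; returns (picture, depth): 480x640x3 uint8, blue, green, red; 480x640 float32, mm along the optical axis (not along the pixel's ray), 0 where there is no reading.
- manip.camera_info(name): a dict with "fovy" (degrees; the focal length in pixels is half the picture's height over the tangent of half this angle, whatever the lens; pixels are square), "cx", "cy" (the principal point, pixels), "k1" (the pictures are not rectified: a ray, as slopes to the right and down, at radius r is drawn at 1 + k1 r^2 times it, then the intrinsics apply), "eye" and "orientation" of the camera in the world. Camera axes: x right, y down, z forward; pixel columns grow to the right and rows downward; lengths in mm; the calibration is good to about 2 mm. A picture is of the moment at which its call begins: read the wrist's pose just before it. camera_info takes no time and is no camera call; for the wrist camera it gives the pose at the moment of the call.
- manip.sign_off(): hands the job in; it is judged then, once.
The state is a dict: "clock": time; "joints": joint angles; "qd": joint speeds; "effort": joint torques, N m; "eef_pos": TCP position; "eef_rot": TCP orientation; "wrist_force": force on the tool from outside, world axes, zero at the start; "moment": the same for the moment, N m; "finger_gap": finger opening in mm; "finger_force": force on a finger pad.
Only numpy, scipy, OpenCV 4.12 (cv2) and the standard library are available. Lean on these libraries where they do the work, as an engineer would, in place of code of your own. Each camera call takes 0.05 s, during which the arm holds its last target. There are 200 camera calls.

### The job

The puja is over: load all the clay diyas from the blue mat into the wooden carry tray, each standing upright on the tray's floor, then carry the loaded tray level by its centre grip, lower it flat into the drawer of the wooden chest and push the drawer fully shut. The drawer has to be pulled open first. The diyas are brittle, so set them down rather than drop them, never tip the tray, and leave everything else on the table where it is.

Things in the scene. Friction and masses are not known exactly. Their poses are not given: they have to be found in the camera images.
- diya1: one of up to five alike terracotta diyas (shallow clay lamps; three to five are there, an absent one reads None). Rim 46 mm across from 8 to 20 mm above its foot, foot 33 mm across, 20 mm high, 35 g, shallow hollow on top, a tiny wick lip at its own +x. Origin: centre of the underside, z up. Stands on the blue mat at the start; can be gripped across the rim in any direction
- diya2: one of up to five alike terracotta diyas (shallow clay lamps; three to five are there, an absent one reads None). Rim 46 mm across from 8 to 20 mm above its foot, foot 33 mm across, 20 mm high, 35 g, shallow hollow on top, a tiny wick lip at its own +x. Origin: centre of the underside, z up. Stands on the blue mat at the start; can be gripped across the rim in any direction
- diya3: one of up to five alike terracotta diyas (shallow clay lamps; three to five are there, an absent one reads None). Rim 46 mm across from 8 to 20 mm above its foot, foot 33 mm across, 20 mm high, 35 g, shallow hollow on top, a tiny wick lip at its own +x. Origin: centre of the underside, z up. Stands on the blue mat at the start; can be gripped across the rim in any direction
- diya4: one of up to five alike terracotta diyas (shallow clay lamps; three to five are there, an absent one reads None). Rim 46 mm across from 8 to 20 mm above its foot, foot 33 mm across, 20 mm high, 35 g, shallow hollow on top, a tiny wick lip at its own +x. Origin: centre of the underside, z up. Stands on the blue mat at the start; can be gripped across the rim in any direction
- diya5: one of up to five alike terracotta diyas (shallow clay lamps; three to five are there, an absent one reads None). Rim 46 mm across from 8 to 20 mm above its foot, foot 33 mm across, 20 mm high, 35 g, shallow hollow on top, a tiny wick lip at its own +x. Origin: centre of the underside, z up. Stands on the blue mat at the start; can be gripped across the rim in any direction
- mat: fixed round blue woven mat, 240 mm across, 3 mm thick, origin at the centre of its underside; the diyas stand on it in a loose ring
- tray: loose dark wooden carry tray, 180 x 180 mm outside, 168 x 168 mm inside, floor and walls 6 mm thick, walls up to 28 mm above the underside. In its middle stands a grip board: 50 mm along the tray's x, 14 mm thick along y, top 70 mm above the underside. 320 g. Origin: centre of the underside, z up. Five diyas fit on its floor in a ring of about 54 mm radius
- tray_grip (a point): point in the tray's grip board where it is taken, 52 mm above the tray's underside (18 mm below the board's top); axes as the tray: the fingers close along its y, pointing down
- chest: fixed wooden one-drawer chest, 250 mm deep (x), 260 mm wide (y), 110 mm high; origin: at table level under the middle of its front face, which looks to its own -x, about towards the robot. Its opening reaches up to 98 mm above the table, so the tray in the drawer (grip top at 90 mm) passes under. A copper bowl and a red box, 30 mm high, are fixed on the rear half of its top
- drawer (a joint): how far the drawer is pulled out (m): 0 = shut, front flush with the chest; 0.215 = fully open, at the stop, with 200 mm of its inside clear of the chest and none of it hidden but the last 4 mm. It slides along the chest's -x with about 2 N of friction and stays where left
- drawer_handle (a point): middle of the drawer's brass bar handle: a round bar 10 mm thick and 90 mm long along y, 35 mm out from the drawer front and 75 mm above the table (35 mm below the chest's top); moves with the drawer, axes as the chest
- drawer_in (a point): middle of the front edge of the drawer's inner floor, just behind the drawer front, 20 mm above the table; moves with the drawer, axes as the chest. The inside is 204 mm long (from here towards +x, so its middle is at x = 102 mm) and 206 mm wide; side and back walls rise 50 mm above the floor; the front is 15 mm thick, its top edge 96 mm above the table
- bell: small brass hand bell, 50 mm across, 68 mm high, standing; origin centre of underside; leave alone
- thali: round steel thali, 230 mm across, 22 mm high; origin centre of underside; leave alone
- katori: small steel bowl standing in the thali, 80 mm across, 35 mm high; origin centre of underside; leave alone
- jar: clear glass jar with a screw-top lid, 84 mm across, 130 mm high; origin centre of underside; leave alone
- tumbler: steel tumbler, 70 mm across, 95 mm high; origin centre of underside; leave alone
- clip: green plastic clothes-peg spring clip, 72 x 14 x 12 mm, lying along its x; origin centre of underside; leave alone
- matchbox: matchbox, 54 x 36 x 15 mm; origin centre of underside; leave alone
Not all that is in view belongs to the job. Leave any turquoise, white or yellow look-alike of the diya5 alone.

How it is judged (in metres and radians):
On the way, in this order (a step that is already met when the one before it is completed fails the run):
1. every diya stands upright in the tray and the tray is lifted level, its underside more than 30 mm above the table, while still clear of the drawer (tray centre more than 150 mm from drawer_in) (x of diya1 in the frame of tray between -0.065 and 0.065 m and y of diya1 in the frame of tray between -0.065 and 0.065 m and z of diya1 in the frame of tray between 0 and 0.018 m and angle between each of diya1, diya2, diya3, diya4, diya5, tray's own z axis and vertical below 0.3 rad and x of diya2 in the frame of tray between -0.065 and 0.065 m and y of diya2 in the frame of tray between -0.065 and 0.065 m and z of diya2 in the frame of tray between 0 and 0.018 m and x of diya3 in the frame of tray between -0.065 and 0.065 m and y of diya3 in the frame of tray between -0.065 and 0.065 m and z of diya3 in the frame of tray between 0 and 0.018 m and x of diya4 in the frame of tray between -0.065 and 0.065 m and y of diya4 in the frame of tray between -0.065 and 0.065 m and z of diya4 in the frame of tray between 0 and 0.018 m and x of diya5 in the frame of tray between -0.065 and 0.065 m and y of diya5 in the frame of tray between -0.065 and 0.065 m and z of diya5 in the frame of tray between 0 and 0.018 m and height (world z) of tray above 0.03 m and horizontal distance between tray and drawer_in above 0.15 m), for 0.2 s.
2. the tray with every diya stands flat on the drawer's floor, let go, with the drawer open (x of diya1 in the frame of tray between -0.065 and 0.065 m and y of diya1 in the frame of tray between -0.065 and 0.065 m and z of diya1 in the frame of tray between 0 and 0.018 m and angle between each of diya1, diya2, diya3, diya4, diya5's own z axis and vertical below 0.3 rad and x of diya2 in the frame of tray between -0.065 and 0.065 m and y of diya2 in the frame of tray between -0.065 and 0.065 m and z of diya2 in the frame of tray between 0 and 0.018 m and x of diya3 in the frame of tray between -0.065 and 0.065 m and y of diya3 in the frame of tray between -0.065 and 0.065 m and z of diya3 in the frame of tray between 0 and 0.018 m and x of diya4 in the frame of tray between -0.065 and 0.065 m and y of diya4 in the frame of tray between -0.065 and 0.065 m and z of diya4 in the frame of tray between 0 and 0.018 m and x of diya5 in the frame of tray between -0.065 and 0.065 m and y of diya5 in the frame of tray between -0.065 and 0.065 m and z of diya5 in the frame of tray between 0 and 0.018 m and x of tray in the frame of drawer_in between 0.08 and 0.124 m and y of tray in the frame of drawer_in between -0.022 and 0.022 m and z of tray in the frame of drawer_in between -0.008 and 0.008 m and angle between tray's own z axis and vertical below 0.1 rad and not (contact force between tray and the fingers above 0.05 N) and value of joint drawer above 0.15 m), for 0.2 s.
At the end, for the whole second after the job is handed in: Drawer shut to within 6 mm; tray flat on its floor, within 22 mm of the middle in x and y; each diya present on the tray floor (not stacked), upright within 0.3 rad, its centre within 65 mm of the tray centre in x and y; all at rest (value of joint drawer below 0.006 m and x of diya1 in the frame of tray between -0.065 and 0.065 m and y of diya1 in the frame of tray between -0.065 and 0.065 m and z of diya1 in the frame of tray between 0 and 0.018 m and angle between each of diya1, diya2, diya3, diya4, diya5's own z axis and vertical below 0.3 rad and x of diya2 in the frame of tray between -0.065 and 0.065 m and y of diya2 in the frame of tray between -0.065 and 0.065 m and z of diya2 in the frame of tray between 0 and 0.018 m and x of diya3 in the frame of tray between -0.065 and 0.065 m and y of diya3 in the frame of tray between -0.065 and 0.065 m and z of diya3 in the frame of tray between 0 and 0.018 m and x of diya4 in the frame of tray between -0.065 and 0.065 m and y of diya4 in the frame of tray between -0.065 and 0.065 m and z of diya4 in the frame of tray between 0 and 0.018 m and x of diya5 in the frame of tray between -0.065 and 0.065 m and y of diya5 in the frame of tray between -0.065 and 0.065 m and z of diya5 in the frame of tray between 0 and 0.018 m and x of tray in the frame of drawer_in between 0.08 and 0.124 m and y of tray in the frame of drawer_in between -0.022 and 0.022 m and z of tray in the frame of drawer_in between -0.008 and 0.008 m and angle between tray's own z axis and vertical below 0.1 rad and linear speed of each of tray, diya1, diya2, diya3, diya4, diya5 below 0.02 m/s); the robot touches nothing.
It fails at once if the tray is tipped by more than 0.4 rad (about 23 degrees) (angle between tray's own z axis and vertical above 0.4 rad).
It fails at once if a diya falls from a height of more than about 50 mm or is flung (faster than 1 m/s while not in the fingers) ((linear speed of diya1 above 1 m/s and contact force between diya1 and the fingers below 0.05 N) or (linear speed of diya2 above 1 m/s and contact force between diya2 and the fingers below 0.05 N) or (linear speed of diya3 above 1 m/s and contact force between diya3 and the fingers below 0.05 N) or (linear speed of diya4 above 1 m/s and contact force between diya4 and the fingers below 0.05 N) or (linear speed of diya5 above 1 m/s and contact force between diya5 and the fingers below 0.05 N)).
It fails at once if something else on the table is moved by more than 30 mm or knocked over (distance of any of bell, thali, katori, jar, tumbler, clip, matchbox from where it was at the start of the episode above 0.03 m or angle between any of bell, thali, katori, jar, tumbler, clip, matchbox's own z axis and vertical above 0.5 rad).
Of diya1, diya2, diya3, diya4, diya5 only 3 to 5 are there at a start; the rules pass over those that are not, and their reading is None.
At some moment in a run one of diya1, diya2, diya3, diya4, diya5, tray may be knocked a few centimetres aside while the robot is not near it.
It also fails if it takes over 210 s, if anything falls off the work surface, if the arm or the gripper's body presses on something with over 40 N, if the wrist force passes 120 N, or if a joint passes its speed limit or range.

## Working session

There is one attempt and no reset: what is moved stays moved. The work goes in short steps, Python scripts to look and compute and a tool call to move; the robot and the scene stay as the last step left them, time stands still between calls to the robot, and variables do not carry over. Pictures are saved under pics/ and viewed, at most 16 in all, crops included, and the job is handed in when it is done.

Besides the shell and the picture viewer there is one more tool, called after "Emit:" as name(argument=value, ...), one argument or row to a line, values as JSON. step_arm: Moves the arm, as the interface text tells. Its arguments: {"type":"object","properties":{"series":{"type":"array"},"squeeze":{"type":"number"}},"required":["series"]}

```bash
mkdir -p pics
cat > h.py <<'E'
import numpy as np, cv2
from scipy.spatial.transform import Rotation as R
from cell import manip
def snap(n):
    i=manip.camera_info(n); p,d=manip.camera(n); return i,p,d
def rot(i):
    o=np.array(i["orientation"],float)
    return o if o.shape==(3,3) else R.from_euler('xyz',o).as_matrix()
def ray(i,u,v):
    f=240/np.tan(np.radians(i["fovy"])/2)
    a=np.array([(np.asarray(u,float)-i["cx"])/f,(np.asarray(v,float)-i["cy"])/f]); s=a.copy()
    for _ in range(20): s=a/(1+i["k1"]*(s**2).sum(0))
    return s
def atz(i,u,v,z):
    s=ray(i,u,v); d=rot(i)@np.array([s[0],s[1],np.ones_like(s[0])]); e=np.array(i["eye"],float)
    t=(z-e[2])/d[2]; return (e[:,None]+d.reshape(3,-1)*t).T
def cloud(i,dep):
    v,u=np.mgrid[0:480,0:640]; s=ray(i,u.ravel(),v.ravel()); z=dep.ravel()
    P=rot(i)@np.array([s[0]*z,s[1]*z,z])+np.array(i["eye"],float)[:,None]
    P=P.T.reshape(480,640,3); P[dep==0]=np.nan; return P
E
python3 - <<'E'
from h import *
for n in("top","scene"):
    i,p,d=snap(n); print(n,i); cv2.imwrite(f"pics/{n}0.png",p); np.save(n+"d.npy",d)
print(manip.read_state())
E
```

```text
top {'fovy': 46.115916054627505, 'cx': 325.02439452501307, 'cy': 239.93265563006875, 'k1': 0.010393027927033664, 'eye': array([ 390.58025379,   94.20758247, 1556.96731426]), 'orientation': array([-3.06053137,  0.01052494, -1.5935899 ])}
scene {'fovy': 52.73691686718773, 'cx': 324.70212061655786, 'cy': 243.5534479362457, 'k1': -0.05421935274429825, 'eye': array([1461.40138875,  521.55010297,  874.17341367]), 'orientation': array([-2.2305441 ,  0.01432815,  2.00930988])}
{'clock': 0.1, 'joints': array([-1.34458693e+00,  3.00396545e-01,  1.52150045e+00, -1.22101088e-05,
        1.32071224e+00, -6.65742689e-02]), 'qd': array([-0.00027676, -0.00041456, -0.0024122 ,  0.00068429, -0.00059078,
        0.00024708]), 'effort': array([ 9.91699417e-04, -5.32642615e+01, -3.53283834e+01,  7.09692668e-02,
        2.34675634e-02, -5.52034885e-05]), 'eef_pos': array([ 158.70180516, -526.3905068 ,  229.96132446]), 'eef_rot': array([-3.14057753e+00, -5.58273425e-05,  2.92786669e-01]), 'wrist_force': array([-0.78045934, -0.29311434, -0.76863486]), 'moment': array([-0.04469548, -0.0682177 , -0.03527147]), 'finger_force': 0.0, 'finger_gap': 94.14099629589764}
```

View pics/top0.png

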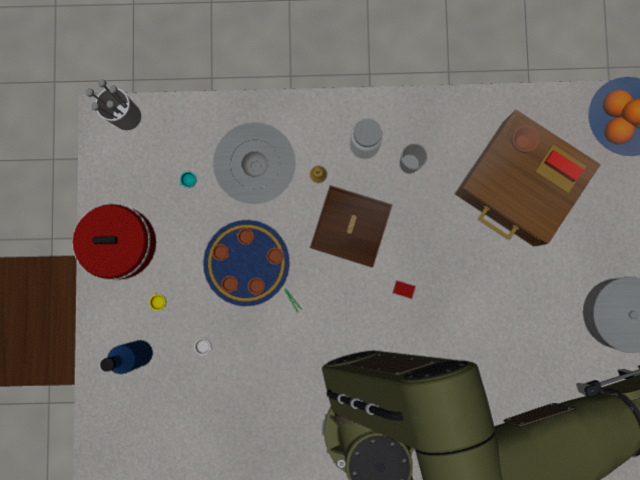

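View pics/scene0.png

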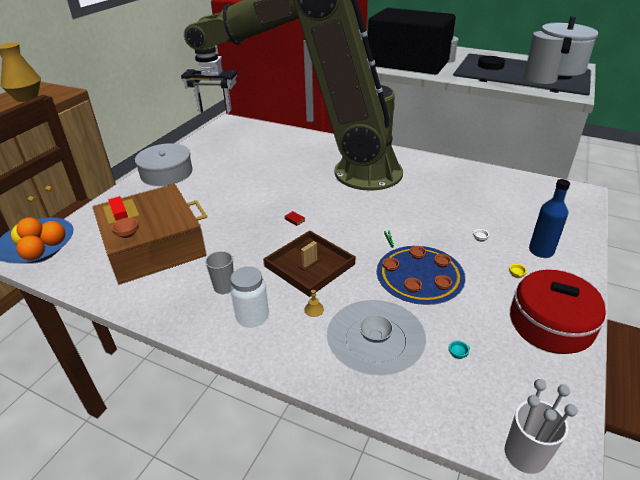

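The top view shows five diyas on the mat, at about (246,237), (275,257), (222,253), (230,285) and (257,286). The tray is centred near (351,225), the chest top corners are (516,111), (600,164), (546,244) and (456,192), and the handle is near (497,224). The coloured look-alikes lie off the mat.

Run:
```python
from h import *
i=manip.camera_info("top"); p=cv2.imread("pics/top0.png"); d=np.load("topd.npy"); P=cloud(i,d)
print("eye",i["eye"])
print("mat",atz(i,[205,289,247,247],[262,262,220,306],3).round(0))
h=cv2.cvtColor(p,cv2.COLOR_BGR2HSV)
m=((h[...,0]<14)&(h[...,1]>100)&(h[...,2]>60)).astype(np.uint8)
m[:,:200]=0;m[:,295:]=0;m[:215]=0;m[310:]=0
m=cv2.morphologyEx(m,cv2.MORPH_OPEN,np.ones((3,3)))
n,l,s,c=cv2.connectedComponentsWithStats(m)
for k in range(1,n):
  if s[k][4]>40: print("diya",s[k],c[k],atz(i,c[k][0],c[k][1],21).round(1), np.nanmedian(P[l==k],0).round(1))
H=P[...,2]
# tray rim
reg=np.zeros((480,640),bool);reg[180:272,305:398]=1
t=(reg&(h[...,2]<110)&(h[...,1]>60)).astype(np.uint8)
n,l,s,c=cv2.connectedComponentsWithStats(t); k=1+s[1:,4].argmax()
r=cv2.minAreaRect(np.argwhere(l==k)[:,::-1].astype(np.float32));b=cv2.boxPoints(r)
B=atz(i,b[:,0],b[:,1],28);print("tray",r,B.round(1),B.mean(0),np.linalg.norm(B[1]-B[0]),np.linalg.norm(B[2]-B[1]), np.degrees(np.arctan2(*(B[1]-B[0])[1::-1])))
g=reg&(H>50);print("grip",g.sum(),np.nanmedian(P[g],0))
q=P[g][:,:2].astype(np.float32);print(cv2.minAreaRect(q))
reg[:]=0;reg[100:250,450:605]=1
t=reg&(abs(H-110)<12);q=P[t][:,:2].astype(np.float32);r=cv2.minAreaRect(q);print("chest",r,cv2.boxPoints(r),np.median(H[t]))
big=cv2.resize(p[90:260,440:620],None,fx=4,fy=3.5,interpolation=cv2.INTER_CUBIC)
cv2.imwrite("pics/c1.png",cv2.resize(p[95:255,445:610],None,fx=3.6,fy=3.6,interpolation=cv2.INTER_CUBIC))
for z in(20,28,52,70,75,110): pass
hd=reg&(H>60)&(H<90);hd[:200]=0;hd[:, 525:]=0;print("handle",hd.sum(),cv2.minAreaRect(P[hd][:,:2].astype(np.float32)))
```

```text
eye [ 390.58025379   94.20758247 1556.96731426]
mat [[464. 440.   3.]
 [458. 208.   3.]
 [578. 323.   3.]
 [341. 326.   3.]]
diya [238 228  16  16 202] [245.43564356 235.8960396 ] [[531.9 325.2  21. ]] [532.5 325.8  17.1]
diya [214 244  15  16 193] [220.74611399 251.80829016] [[489.9 393.2  21. ]] [490.  394.2  15.7]
diya [267 248  16  16 203] [274.5862069  255.64039409] [[476.  246.1  21. ]] [475.6 246.3  16.8]
diya [222 276  16  16 205] [229.48780488 283.63902439] [[402.6 370.1  21. ]] [401.9 370.8  16.9]
diya [248 278  16  17 209] [255.62679426 285.76555024] [[395.2 299.   21. ]] [394.8 299.6  16.7]
tray ((350.7296142578125, 225.81500244140625), (65.38945770263672, 65.28042602539062), 17.447187423706055) [[496.4 149.4  28. ]
 [666.3  92.2  28. ]
 [607.9 -76.8  28. ]
 [439.3 -18.4  28. ]] [552.48275834  36.60688542  28.        ] 179.2355831908554 178.82157154225987 -18.612033921893925
grip 100 [552.0758733   35.13765391  71.86210534]
((553.794189453125, 35.02362823486328), (13.430118560791016, 50.492801666259766), 70.14045715332031)
chest ((663.8053588867188, -430.6927490234375), (260.8516845703125, 255.29507446289062), 54.09052276611328) [[ 483.92233 -461.46436]
 [ 690.6972  -611.19653]
 [ 843.68835 -399.92114]
 [ 636.9135  -250.18896]] 112.64881154411091
handle 394 ((547.983642578125, -344.27001953125), (156.37060546875, 43.36381149291992), 53.65533447265625)
```

View pics/c1.png

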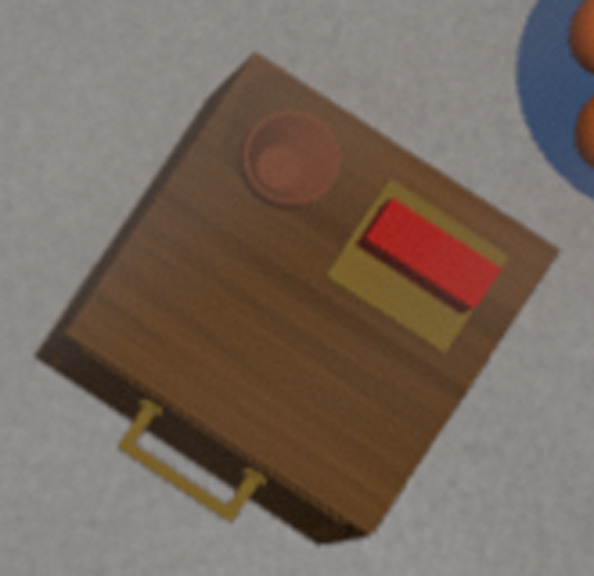

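The crop shows the chest front facing the robot. The handle bar runs from crop (120,445) to (235,518), which is (478.6,218.6) to (510.3,238.9) in the full picture.

Emit:
step_arm(
  series=[41.5, 21.3, 0, 0.0723, 0.68, 41.5, 21.3, 0, 0.0723, 0.68, 41.5, 21.3, 0, 0.0723, 0.68, 41.5, 21.3, 0, 0.0723, 0.68, 41.5, 21.3, 0, 0.0723, 0.68, 41.5, 21.3, 0, 0.0723, 0.68, 41.5, 21.3, 0, 0.0723, 0.68, 41.5, 21.3, 0, 0.0723, 0.68, 41.5, 21.3, 0, 0.0723, 0.68, 0, 0, 0, 0, 0.68, 0, 0, 0, 0, 0.68],
  squeeze=20,
)

```text
clock: 1.48
eef_pos: [531.8, -335.0, 230.0]
eef_rot: [-3.141, 0.0, 0.943]
wrist_force: [-0.5, -0.4, -0.3]
finger_gap: 30.4
finger_force: 0.0
```

Run:
```python
from h import *
i=manip.camera_info("top")
print("handle by pixels",atz(i,[478.6,510.3],[218.6,238.9],78).round(1))
i,p,d=snap("wrist"); cv2.imwrite("pics/w1.png",p); P=cloud(i,d)
np.save("w1.npy",P)
print(i["eye"],i["orientation"]); H=P[...,2]
h=cv2.cvtColor(p,cv2.COLOR_BGR2HSV)
t=(H>70)&(H<86)&(h[...,1]>80)&(h[...,0]>15)&(h[...,0]<30); r=cv2.minAreaRect(P[t][:,:2].astype(np.float32)); print(t.sum(),r,np.nanmedian(H[t]))
t=(abs(H-110)<5);r=cv2.minAreaRect(P[t][:,:2].astype(np.float32)); print(t.sum(),r,cv2.boxPoints(r))
```

```text
handle by pixels [[ 557.8 -298.1   78. ]
 [ 502.3 -378.4   78. ]]
[ 570.55250643 -281.01693757  383.77955453] [ 2.90517413e+00  5.89631656e-04 -6.27324812e-01]
1977 ((567.1124877929688, -313.9493408203125), (176.9658660888672, 40.70283508300781), 53.806434631347656) 78.8632255970872
59388 ((655.6082153320312, -425.224609375), (260.5135498046875, 234.09039306640625), 54.575889587402344) [[ 484.73    -463.52655]
 [ 675.48645 -599.211  ]
 [ 826.48645 -386.92267]
 [ 635.73    -251.23822]]
```

View pics/w1.png

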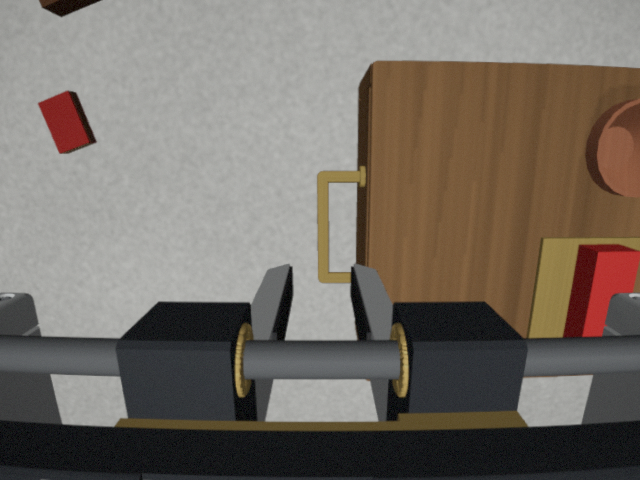

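The bar lies at columns 323–324 in the wrist view, rows 172 to 281, centred between the fingers. I'm going down to it.

Emit:
step_arm(
  series=[0, 0, -40, 0, 0.68, 0, 0, -40, 0, 0.68, 0, 0, -35, 0, 0.68, 0, 0, -20, 0, 0.68, 0, 0, -14, 0, 0.68, 0, 0, 0, 0, 0.68, 0, 0, 0, 0, 1, 0, 0, 0, 0, 1, 0, 0, 0, 0, 1, 0, 0, 0, 0, 1],
  squeeze=20,
)

```text
clock: 2.78
eef_pos: [532.6, -335.1, 82.3]
eef_rot: [3.14, 0.0, 0.944]
wrist_force: [-1.2, 0.4, 6.3]
finger_gap: 9.7
finger_force: 20.0
```

Emit:
step_arm(
  series=[-7, 5.1, 0, 0, 1, -14.5, 10.5, 0, 0, 1, -14.5, 10.5, 0, 0, 1, -14.5, 10.5, 0, 0, 1, -14.5, 10.5, 0, 0, 1, -14.5, 10.5, 0, 0, 1, -14.5, 10.5, 0, 0, 1, -14.5, 10.5, 0, 0, 1, -14.5, 10.5, 0, 0, 1, -14.5, 10.5, 0, 0, 1, -14.5, 10.5, 0, 0, 1, -14.5, 10.5, 0, 0, 1, -7, 5.1, 0, 0, 1, 0, 0, 0, 0, 1],
)

```text
clock: 4.53
eef_pos: [358.9, -210.3, 82.3]
eef_rot: [3.138, 0.001, 0.944]
wrist_force: [-2.4, -9.9, 4.8]
finger_gap: 9.5
finger_force: 20.0
```

Emit:
step_arm(
  series=[0, 0, 0, 0, 0.68, 0, 0, 0, 0, 0.68, 0, 0, 40, 0, 0.68, 0, 0, 50, 0, 0.68, 0, 0, 58, 0, 0.5, 15.5, 42.1, 0, 0.1555, 0.36, 15.5, 42.1, 0, 0.1555, 0.36, 15.5, 42.1, 0, 0.1555, 0.36, 15.5, 42.1, 0, 0.1555, 0.36, 15.5, 42.1, 0, 0.1555, 0.36, 15.5, 42.1, 0, 0.1555, 0.36, 15.5, 42.1, 0, 0.1555, 0.36, 15.5, 42.1, 0, 0.1555, 0.36, 15.5, 42.1, 0, 0.1555, 0.36, 15.5, 42.1, 0, 0.1555, 0.36, 15.5, 42.1, 0, 0.1555, 0.36, 15.5, 42.1, 0, 0.1555, 0.36, 0, 0, 0, 0, 0.36, 0, 0, 0, 0, 0.36],
)

```text
clock: 6.9
eef_pos: [544.4, 295.7, 228.9]
eef_rot: [-3.141, -0.001, 2.808]
wrist_force: [0.5, -0.1, -0.4]
finger_gap: 60.0
finger_force: 0.0
```

```bash
cat > find.py <<'E'
from h import *
def diyas(i,p,z=19,box=None):
    h=cv2.cvtColor(p,cv2.COLOR_BGR2HSV)
    m=((h[...,0]<14)&(h[...,1]>100)&(h[...,2]>60)).astype(np.uint8)
    m=cv2.morphologyEx(m,cv2.MORPH_CLOSE,np.ones((3,3)));m=cv2.morphologyEx(m,cv2.MORPH_OPEN,np.ones((3,3)))
    out=[]
    for c in cv2.findContours(m,cv2.RETR_EXTERNAL,cv2.CHAIN_APPROX_NONE)[0]:
        if cv2.contourArea(c)<80: continue
        q=atz(i,c[:,0,0],c[:,0,1],z)[:,:2].astype(np.float32)
        (x,y),r=cv2.minEnclosingCircle(q); mo=cv2.boundingRect(c)
        out.append((round(x,1),round(y,1),round(r,1),q.mean(0).round(1),mo))
    return out
def look(names=("top",),tag=""):
    for n in names:
        i,p,d=snap(n); cv2.imwrite(f"pics/{n}{tag}.png",p); print(n)
        for o in diyas(i,p):
            if 300<o[0]<720 and -100<o[1]<480 and 15<o[2]<35: print(o)
    return i,p,d
E
python3 - <<'E'
from find import *
look(("top","wrist"),"2"); s=manip.read_state(); print(s["eef_pos"],s["eef_rot"],s["finger_gap"])
E
```

```text
top
wrist
(530.2, 326.7, 23.3, array([530. , 325.9], dtype=float32), (324, 172, 47, 45))
(476.1, 245.6, 24.0, array([475. , 245.7], dtype=float32), (230, 145, 45, 47))
(487.5, 393.8, 24.0, array([487.8, 395.1], dtype=float32), (375, 106, 49, 48))
(392.4, 298.5, 23.9, array([393.1, 298.3], dtype=float32), (249, 40, 48, 53))
(399.6, 369.7, 23.9, array([400.2, 370.4], dtype=float32), (323, 22, 50, 52))
[544.60776135 295.17161558 229.56483056] [-3.14146643e+00 -4.01168363e-05  2.80769837e+00] 60.05461216845511
```

View pics/wrist2.png

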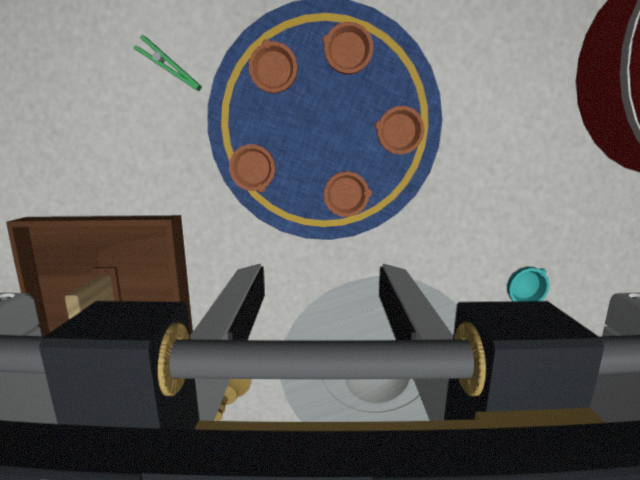

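The wrist view shows the five diyas at about (347,194), (252,167), (400,130), (272,66) and (348,47), clear of each other. The positions agree with the top camera to within 2–3 mm. I'm picking diya (488,394).

Emit:
step_arm(
  series=[-18.7, 33, -10, 0, 0.36, -18.7, 33, -40, 0, 0.36, -18.7, 33, -50, 0, 0.36, 0, 0, -50, 0, 0.36, 0, 0, -30, 0, 0.36, 0, 0, -12, 0, 0.36, 0, 0, -6, 0, 0.36, 0, 0, 0, 0, 0.36, 0, 0, 0, 0, 0.6, 0, 0, 0, 0, 0.6, 0, 0, 0, 0, 0.6, 0, 0, 20, 0, 0.6, 0, 0, 30, 0, 0.6, 0, 0, 40, 0, 0.6, 0, 0, 0, 0, 0.6],
  squeeze=12,
)

```text
clock: 8.88
eef_pos: [489.9, 395.8, 126.1]
eef_rot: [3.136, 0.004, 2.81]
wrist_force: [-0.6, -0.4, -1.0]
finger_gap: 45.7
finger_force: 12.0
```

Emit:
step_arm(
  series=[13.4, -39.9, 0, 0, 0.6, 13.4, -39.9, 0, 0, 0.6, 13.4, -39.9, 0, 0, 0.6, 13.4, -39.9, 0, 0, 0.6, 13.4, -39.9, 0, 0, 0.6, 13.4, -39.9, 0, 0, 0.6, 13.4, -39.9, 0, 0, 0.6, 13.4, -39.9, 0, 0, 0.6, 13.4, -39.9, 0, 0, 0.6, 0, 0, 0, 0, 0.6, 0, 0, 0, 0, 0.6],
)

```text
clock: 10.25
eef_pos: [608.9, 36.3, 121.4]
eef_rot: [-3.142, -0.001, 2.809]
wrist_force: [-0.4, 1.0, 0.5]
finger_gap: 45.5
finger_force: 12.0
```

```bash
cat > tray.py <<'E'
from find import *
def tray(i,d,p=None):
    P=cloud(i,d);H=P[...,2]
    g=(H>58)&(H<76)&(P[...,0]>430)&(P[...,0]<680)&(P[...,1]>-90)&(P[...,1]<160)
    q=P[g][:,:2].astype(np.float32);print("grip",g.sum(),cv2.minAreaRect(q) if g.sum()>20 else "")
def rim(i,p,c):
    h=cv2.cvtColor(p,cv2.COLOR_BGR2HSV)
E
python3 - <<'E'
from find import *
i,p,d=look(("wrist",),"3"); s=manip.read_state(); print(s["eef_pos"],s["eef_rot"],s["finger_gap"])
E
```

```text
wrist
(394.4, -96.5, 26.1, array([392.7, -97. ], dtype=float32), (0, 0, 69, 27))
[608.93511816  36.64586758 121.48841848] [-3.14154019e+00 -6.00666335e-04  2.81019463e+00] 45.487113174743776
```

View pics/wrist3.png

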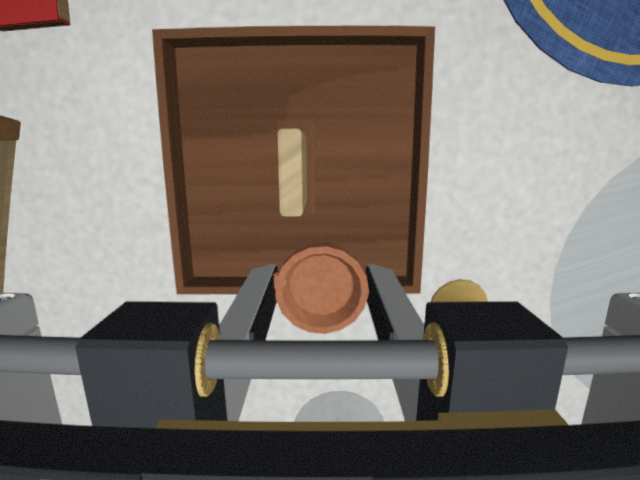

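The wrist view shows the tray's outer rim corners at (154,29), (434,28), (420,293) and (177,293), with the held diya at (322,288).

Run:
```python
from h import *
i=manip.camera_info("wrist")
B=atz(i,[154,434,420,177],[29,28,293,293],28)[:,:2]; c=B.mean(0)
print(B.round(1),c.round(1)); 
for a,b in((0,3),(1,2),(0,1),(3,2)): v=B[b]-B[a]; print(np.linalg.norm(v).round(1),np.arctan2(v[1],v[0]).round(3))
print("grip top",atz(i,[279,301,303,280],[129,129,216,215],70).mean(0))
```

```text
[[438.1 -18. ]
 [496.1 149.7]
 [665.   93.1]
 [607.1 -76.1]] [551.6  37.2]
178.7 -0.331
178.1 -0.324
177.5 1.238
178.8 1.241
grip top [551.38614872  37.44619672  70.        ]
```

Emit:
step_arm(
  series=[0, 0, -35, 0, 0.6, 0, 0, -30, 0, 0.6, 0, 0, -12, 0, 0.6, 0, 0, -6, 0, 0.6, 0, 0, -2.5, 0, 0.6, 0, 0, 0, 0, 0.6, 0, 0, 0, 0, 0.45, 0, 0, 0, 0, 0.4, 0, 0, 0, 0, 0.4, 0, 0, 25, 0, 0.4, 0, 0, 45, 0, 0.36],
)

```text
clock: 11.68
eef_pos: [608.5, 35.7, 105.6]
eef_rot: [-3.141, -0.003, 2.809]
wrist_force: [-0.0, -0.1, 0.0]
finger_gap: 59.4
finger_force: 0.0
```

Emit:
step_arm(
  series=[-22.2, 34.9, 0, 0, 0.36, -22.2, 34.9, 0, 0, 0.36, -22.2, 34.9, 0, 0, 0.36, -22.2, 34.9, 0, 0, 0.36, -22.2, 34.9, 0, 0, 0.36, -22.2, 34.9, 0, 0, 0.36, 0, 0, -30, 0, 0.36, 0, 0, -26, 0, 0.36, 0, 0, -12, 0, 0.36, 0, 0, -6, 0, 0.36, 0, 0, 0, 0, 0.36, 0, 0, 0, 0, 0.6, 0, 0, 0, 0, 0.6, 0, 0, 0, 0, 0.6, 0, 0, 20, 0, 0.6, 0, 0, 25, 0, 0.6, 0, 0, 30, 0, 0.6, 0, 0, 0, 0, 0.6],
)

```text
clock: 13.92
eef_pos: [477.0, 245.6, 109.0]
eef_rot: [3.139, 0.003, 2.809]
wrist_force: [-0.5, 0.9, -0.8]
finger_gap: 45.5
finger_force: 12.0
```

Emit:
step_arm(
  series=[6.1, -34.9, 0, 0, 0.6, 6.1, -34.9, 0, 0, 0.6, 6.1, -34.9, 0, 0, 0.6, 6.1, -34.9, 0, 0, 0.6, 6.1, -34.9, 0, 0, 0.6, 0, 0, 0, 0, 0.6, 0, 0, 0, 0, 0.6],
)

```text
clock: 14.8
eef_pos: [506.2, 71.1, 106.4]
eef_rot: [-3.141, -0.001, 2.809]
wrist_force: [0.0, -0.1, 0.2]
finger_gap: 45.8
finger_force: 12.0
```

Emit:
step_arm(
  series=[0, 0, -25, 0, 0.6, 0, 0, -25, 0, 0.6, 0, 0, -12, 0, 0.6, 0, 0, -6, 0, 0.6, 0, 0, -2.5, 0, 0.6, 0, 0, 0, 0, 0.6, 0, 0, 0, 0, 0.45, 0, 0, 0, 0, 0.4, 0, 0, 0, 0, 0.4, 0, 0, 25, 0, 0.4, 0, 0, 45, 0, 0.36],
)

```text
clock: 16.18
eef_pos: [505.8, 70.6, 106.4]
eef_rot: [-3.14, -0.003, 2.809]
wrist_force: [0.4, -0.1, -0.1]
finger_gap: 59.9
finger_force: 0.0
```

Emit:
step_arm(
  series=[-12.9, 22.1, 12, -0.1745, 0.36, -12.9, 22.1, 12, -0.1745, 0.36, -12.9, 22.1, 12, -0.1745, 0.36, -12.9, 22.1, 12, -0.1745, 0.36, -12.9, 22.1, 12, -0.1745, 0.36, -12.9, 22.1, 12, -0.1745, 0.36, -12.9, 22.1, 12, -0.1745, 0.36, -12.9, 22.1, 12, -0.1745, 0.36, -12.9, 22.1, 8, -0.1745, 0.36, 0, 0, 0, 0, 0.36, 0, 0, 0, 0, 0.36],
)

```text
clock: 17.55
eef_pos: [390.7, 269.1, 210.3]
eef_rot: [-3.141, 0.0, 1.243]
wrist_force: [-0.9, -0.2, 0.1]
finger_gap: 59.9
finger_force: 0.0
```

Run:
```python
from find import *
look(("top","wrist"),"4"); s=manip.read_state(); print(s["eef_pos"],s["eef_rot"],s["finger_gap"])
```

```text
top
(532.2, 325.8, 22.2, array([531.7, 325.8], dtype=float32), (238, 228, 16, 16))
wrist
(392.4, 298.3, 23.8, array([393.3, 298.1], dtype=float32), (290, 166, 49, 47))
(400.3, 369.4, 23.9, array([400.6, 370.7], dtype=float32), (272, 86, 50, 53))
(530.3, 326.7, 23.8, array([530.2, 326. ], dtype=float32), (422, 85, 49, 54))
[390.80409252 268.89070356 210.30017138] [-3.14128231e+00  5.07124730e-04  1.24064984e+00] 60.21720757661402
```

View pics/wrist4.png

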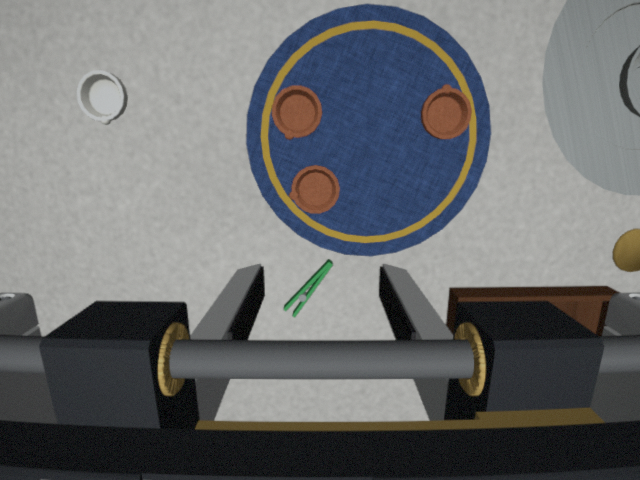

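Nothing has moved: three diyas remain on the mat, at (297,111), (446,112) and (316,189).

Emit:
step_arm(
  series=[3.3, 33.7, -30, 0, 0.36, 3.3, 33.7, -40, 0, 0.36, 3.4, 33.6, -40, 0, 0.36, 0, 0, -30, 0, 0.36, 0, 0, -20, 0, 0.36, 0, 0, -12, 0, 0.36, 0, 0, -6, 0, 0.36, 0, 0, 0, 0, 0.36, 0, 0, 0, 0, 0.6, 0, 0, 0, 0, 0.6, 0, 0, 0, 0, 0.6, 0, 0, 20, 0, 0.6, 0, 0, 25, 0, 0.6, 0, 0, 30, 0, 0.6, 0, 0, 0, 0, 0.6],
)

```text
clock: 19.52
eef_pos: [401.2, 371.2, 109.5]
eef_rot: [3.14, -0.003, 1.239]
wrist_force: [0.5, -0.4, -1.7]
finger_gap: 45.6
finger_force: 12.0
```

Emit:
step_arm(
  series=[11.25, -40.3, 0, 0, 0.6, 11.25, -40.3, 0, 0, 0.6, 11.25, -40.3, 0, 0, 0.6, 11.25, -40.3, 0, 0, 0.6, 11.25, -40.3, 0, 0, 0.6, 11.25, -40.3, 0, 0, 0.6, 11.25, -40.3, 0, 0, 0.6, 11.25, -40.3, 0, 0, 0.6, 11.25, -40.3, 0, 0, 0.6, 0, 0, 0, 0, 0.6, 0, 0, 0, 0, 0.6],
)

```text
clock: 20.9
eef_pos: [501.2, 8.3, 106.9]
eef_rot: [-3.14, 0.0, 1.239]
wrist_force: [-1.1, 1.4, 0.2]
finger_gap: 45.5
finger_force: 12.0
```

Run:
```python
from tray import *
i,p,d=snap("wrist"); tray(i,d)
for o in diyas(i,p,26): print(o)
```

```text
grip 2482 ((551.4031982421875, 36.377098083496094), (14.340924263000488, 50.10895919799805), 71.60340118408203)
(547.6, 34.7, 111.9, array([546.7,  33.8], dtype=float32), (253, 55, 253, 278))
(553.1, 40.9, 123.1, array([566.9,  72.6], dtype=float32), (237, 37, 296, 265))
```

Emit:
step_arm(
  series=[0, 0, -25, 0, 0.6, 0, 0, -25, 0, 0.6, 0, 0, -12, 0, 0.6, 0, 0, -6, 0, 0.6, 0, 0, -2.5, 0, 0.6, 0, 0, 0, 0, 0.6, 0, 0, 0, 0, 0.45, 0, 0, 0, 0, 0.4, 0, 0, 0, 0, 0.4, 0, 0, 25, 0, 0.4, 0, 0, 45, 0, 0.36],
)

```text
clock: 22.32
eef_pos: [500.9, 7.9, 106.9]
eef_rot: [-3.139, 0.001, 1.239]
wrist_force: [0.6, -0.6, 0.3]
finger_gap: 59.8
finger_force: 0.0
```

Emit:
step_arm(
  series=[-13.5, 36.4, 0, 0, 0.36, -13.5, 36.4, 0, 0, 0.36, -13.5, 36.4, 0, 0, 0.36, -13.5, 36.4, 0, 0, 0.36, -13.5, 36.4, 0, 0, 0.36, -13.5, 36.4, 0, 0, 0.36, -13.5, 36.4, 0, 0, 0.36, -13.5, 36.4, 0, 0, 0.36, 0, 0, -30, 0, 0.36, 0, 0, -26, 0, 0.36, 0, 0, -12, 0, 0.36, 0, 0, -6, 0, 0.36, 0, 0, 0, 0, 0.36, 0, 0, 0, 0, 0.6, 0, 0, 0, 0, 0.6, 0, 0, 0, 0, 0.6, 0, 0, 20, 0, 0.6, 0, 0, 25, 0, 0.6, 0, 0, 30, 0, 0.6, 0, 0, 0, 0, 0.6],
)

```text
clock: 24.82
eef_pos: [394.5, 299.6, 109.9]
eef_rot: [3.139, -0.003, 1.239]
wrist_force: [-1.4, -0.1, -0.1]
finger_gap: 45.4
finger_force: 12.0
```

Emit:
step_arm(
  series=[22.3, -39.5, 0, 0, 0.6, 22.3, -39.5, 0, 0, 0.6, 22.3, -39.5, 0, 0, 0.6, 22.3, -39.5, 0, 0, 0.6, 22.3, -39.5, 0, 0, 0.6, 22.3, -39.5, 0, 0, 0.6, 22.3, -39.5, 0, 0, 0.6, 22.3, -39.5, 0, 0, 0.6, 0, 0, 0, 0, 0.6, 0, 0, 0, 0, 0.6],
)

```text
clock: 26.08
eef_pos: [571.5, -16.5, 107.0]
eef_rot: [-3.14, 0.0, 1.239]
wrist_force: [0.3, 0.5, -0.2]
finger_gap: 45.5
finger_force: 12.0
```

Run:
```python
from tray import *
i,p,d=snap("wrist"); tray(i,d); print(manip.read_state()["eef_pos"])
```

```text
grip 2469 ((551.146240234375, 36.68811798095703), (13.77563762664795, 50.73570251464844), 71.00652313232422)
[571.52450142 -16.13119877 107.37400368]
```

Emit:
step_arm(
  series=[0, 0, -25, 0, 0.6, 0, 0, -25, 0, 0.6, 0, 0, -12, 0, 0.6, 0, 0, -6, 0, 0.6, 0, 0, -2.5, 0, 0.6, 0, 0, 0, 0, 0.6, 0, 0, 0, 0, 0.46, 0, 0, 0, 0, 0.43, 0, 0, 0, 0, 0.43, 0, 0, 25, 0, 0.43, 0, 0, 45, 0, 0.36],
)

```text
clock: 27.5
eef_pos: [571.4, -16.9, 107.2]
eef_rot: [-3.139, 0.001, 1.239]
wrist_force: [0.5, -0.1, 0.3]
finger_gap: 58.8
finger_force: 0.0
```

Emit:
step_arm(
  series=[-4.6, 34, 10, 0, 0.36, -4.6, 34, 10, 0, 0.36, -4.6, 34, 10, 0, 0.36, -4.6, 34, 10, 0, 0.36, -4.6, 34, 10, 0, 0.36, -4.6, 34, 10, 0, 0.36, -4.6, 34, 10, 0, 0.36, 0, 0, 0, 0, 0.36],
)

```text
clock: 28.5
eef_pos: [539.7, 222.9, 178.3]
eef_rot: [3.141, -0.001, 1.242]
wrist_force: [-0.0, 0.0, -1.0]
finger_gap: 60.4
finger_force: 0.0
```

Run:
```python
from find import *
look(("top","wrist"),"5"); s=manip.read_state(); print(s["eef_pos"],s["eef_rot"],s["finger_gap"])
```

```text
top
wrist
(529.7, 326.8, 23.7, array([529.8, 326.1], dtype=float32), (243, 82, 54, 60))
[539.86996608 220.82985405 177.41665377] [-3.14139429e+00  2.93417162e-04  1.23944690e+00] 60.34608256036516
```

Emit:
step_arm(
  series=[-3.2, 35, -20, 0, 0.36, -3.2, 35, -30, 0, 0.36, -3.2, 35, -35, 0, 0.36, 0, 0, -25, 0, 0.36, 0, 0, -17, 0, 0.36, 0, 0, -12, 0, 0.36, 0, 0, -6, 0, 0.36, 0, 0, 0, 0, 0.36, 0, 0, 0, 0, 0.6, 0, 0, 0, 0, 0.6, 0, 0, 0, 0, 0.6, 0, 0, 20, 0, 0.6, 0, 0, 25, 0, 0.6, 0, 0, 30, 0, 0.6, 0, 0, 0, 0, 0.6],
)

```text
clock: 30.48
eef_pos: [531.4, 326.7, 111.0]
eef_rot: [3.138, -0.004, 1.239]
wrist_force: [-0.1, -0.4, 0.0]
finger_gap: 45.5
finger_force: 12.0
```

Emit:
step_arm(
  series=[6.4, -39.7, 0, 0, 0.6, 6.4, -39.7, 0, 0, 0.6, 6.4, -39.7, 0, 0, 0.6, 6.4, -39.7, 0, 0, 0.6, 6.4, -39.7, 0, 0, 0.6, 6.4, -39.7, 0, 0, 0.6, 0, 0, 0, 0, 0.6, 0, 0, 0, 0, 0.6],
)

```text
clock: 31.48
eef_pos: [568.5, 88.3, 107.3]
eef_rot: [-3.141, 0.0, 1.239]
wrist_force: [-0.0, 0.9, -0.3]
finger_gap: 46.1
finger_force: 12.0
```

Run:
```python
from tray import *
print(manip.read_state()["eef_pos"])
i,p,d=snap("wrist"); cv2.imwrite("pics/wrist6.png",p)
i,p2,d=snap("scene"); cv2.imwrite("pics/scene6.png",cv2.resize(p2[180:380,180:480],(600,400)))
cv2.imwrite("pics/both6.png",np.vstack([cv2.resize(p,(480,360)),cv2.resize(p2[200:340,220:400],(308,240)).copy() if 0 else cv2.resize(p2[200:320,220:460],(480,240))]))
```

```text
[568.4905413   88.29548483 107.27720013]
```

View pics/both6.png

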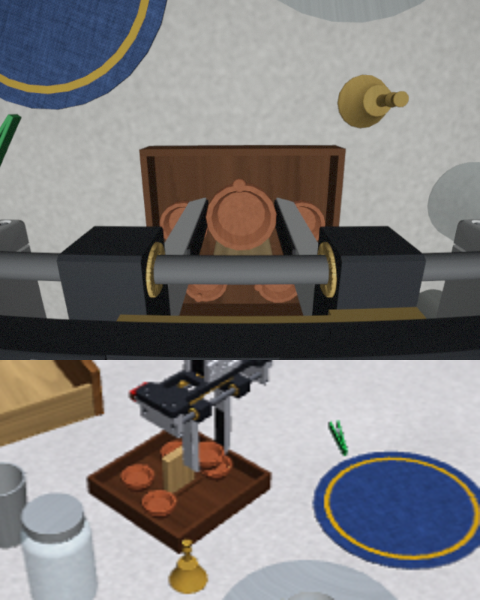

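Emit:
step_arm(
  series=[0, 0, -25, 0, 0.6, 0, 0, -25, 0, 0.6, 0, 0, -12, 0, 0.6, 0, 0, -6, 0, 0.6, 0, 0, -3, 0, 0.6, 0, 0, 0, 0, 0.6, 0, 0, 0, 0, 0.46, 0, 0, 0, 0, 0.43, 0, 0, 0, 0, 0.43, 0, 0, 25, 0, 0.43, 0, 0, 45, 0, 0.43, 0, 0, 45, 0, 0.43],
)

```text
clock: 33.08
eef_pos: [568.6, 87.9, 152.9]
eef_rot: [-3.141, 0.0, 1.239]
wrist_force: [0.5, -0.3, 0.1]
finger_gap: 53.7
finger_force: 0.0
```

Emit:
step_arm(
  series=[5.7, -8, 6, 0.1745, 0.36, 5.7, -8, 6, 0.1745, 0.36, 5.7, -8, 6, 0.1745, 0.36, 5.7, -8, 6, 0.1745, 0.36, 5.7, -8, 6, 0.1745, 0.36, 5.7, -8, 6, 0.1745, 0.36, 5.7, -8, 6, 0.1745, 0.36, 5.7, -8, 6, 0.1745, 0.36, 5.7, -8, 6, 0.1745, 0.36, 0, 0, 0, 0, 0.36, 0, 0, 0, 0, 0.36],
)

```text
clock: 34.45
eef_pos: [619.8, 16.1, 205.3]
eef_rot: [-3.142, -0.0, 2.805]
wrist_force: [-0.8, 1.1, -0.3]
finger_gap: 60.1
finger_force: 0.0
```

Run:
```python
from tray import *
i,p,d=snap("wrist"); cv2.imwrite("pics/wrist7.png",p); tray(i,d);s=manip.read_state(); print(s["eef_pos"],s["eef_rot"])
P=cloud(i,d);H=P[...,2]
for o in diyas(i,p,26): print(o)
```

```text
grip 1153 ((551.3743896484375, 36.444129943847656), (14.076860427856445, 49.220088958740234), 71.15780639648438)
[619.7796148   16.20418604 205.31512633] [-3.14146062e+00 -5.35725937e-04  2.80634668e+00]
(551.0, 36.3, 125.8, array([547.5,  37.6], dtype=float32), (213, 38, 209, 205))
(385.6, -99.2, 29.2, array([386.3, -99.6], dtype=float32), (76, 0, 61, 35))
```

View pics/wrist7.png

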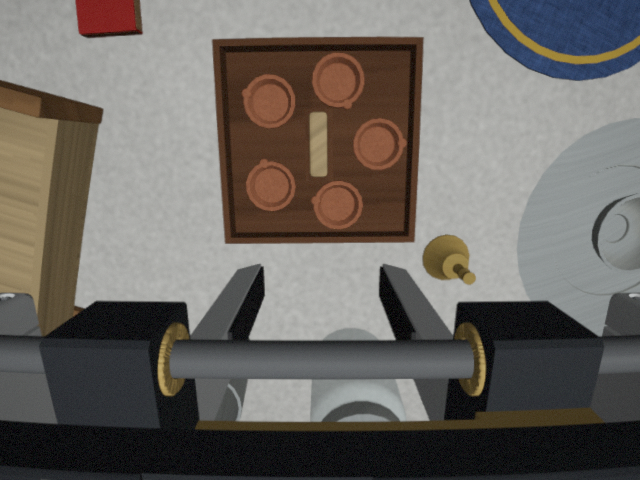

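All five diyas stand in the tray, and the grip board is at (318,144). Before lifting I'll take a close look at the open drawer.

Emit:
step_arm(
  series=[-6.6, -36.7, 3, -0.03, 0.36, -6.6, -36.7, 3, -0.03, 0.36, -6.6, -36.7, 3, -0.03, 0.36, -6.6, -36.7, 3, -0.03, 0.36, -6.6, -36.7, 3, -0.03, 0.36, -6.6, -36.7, 3, -0.03, 0.36, -6.6, -36.7, 3, -0.03, 0.36, -6.6, -36.7, 3, -0.03, 0.36, -6.6, -36.7, 3, -0.03, 0.36, -6.6, -36.7, 3, -0.03, 0.36, 0, 0, 0, 0, 0.36, 0, 0, 0, 0, 0.36],
)

```text
clock: 36.0
eef_pos: [554.2, -350.2, 235.3]
eef_rot: [3.141, -0.001, 2.509]
wrist_force: [0.2, -0.5, -0.9]
finger_gap: 60.1
finger_force: 0.0
```

Run:
```python
from tray import *
i,p,d=snap("wrist"); cv2.imwrite("pics/wrist8.png",p); s=manip.read_state(); print(s["eef_pos"],s["eef_rot"]); np.save("w8.npy",cloud(i,d))
i,p,d=snap("top"); cv2.imwrite("pics/top8.png",p)
```

```text
[ 554.36237871 -349.99088713  235.49086282] [ 3.14145955e+00 -4.04603860e-04  2.50987365e+00]
```

View pics/wrist8.png

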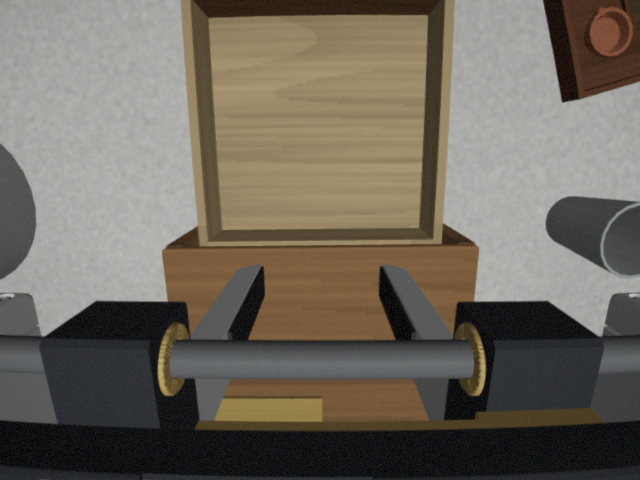

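The wrist view shows the open drawer's inner floor with front corners at (207,14) and (427,15) and rear corners at (222,229) and (421,228). The chest's front edge is at row 247.

Run:
```python
from h import *
i=manip.camera_info("wrist")
F=atz(i,[207,427,222,421],[14,15,229,228],20)[:,:2]; print("floor",F.round(1))
W=atz(i,[192,445,207,436],[15,15,240,240],70)[:,:2]; print("walltop",W.round(1))
C=atz(i,[168,474],[249,247],110)[:,:2]; print("chest edge",C.round(1),C.mean(0),np.linalg.norm(C[1]-C[0]))
a=lambda v:np.arctan2(v[1],v[0])
print([round(a(v),4) for v in (F[2]-F[0],F[3]-F[1],F[0]-F[1],F[2]-F[3],C[0]-C[1],W[2]-W[0],W[3]-W[1])])
print(np.linalg.norm(F[0]-F[1]),np.linalg.norm(F[2]-F[0]))
di=(F[0]+F[1])/2; mid=F.mean(0); print("drawer_in",di,"mid axis",mid,"walls mid",W.mean(0))
P=np.load("w8.npy");H=P[...,2]
for yaw in(-.63,):
    ex=np.array([np.cos(yaw),np.sin(yaw)]);ey=np.array([-ex[1],ex[0]])
    q=P[...,:2]; X=q@ex;Y=q@ey
    print("refs di",di@ex,di@ey,"mid",mid@ex,mid@ey)
    fl=(abs(H-20)<5)&(X<C.mean(0)@ex)&(abs(Y-mid@ey)<115)
    print("floor X",np.percentile(X[fl],[.5,99.5]),"Y",np.percentile(Y[fl],[.5,99.5]))
    t=(abs(H-110)<4); print("chest front X",np.percentile(X[t],[.5]),"Y",np.percentile(Y[t],[.5,99.5]))
    t=(abs(H-70)<4)&(X<C.mean(0)@ex-5)&(abs(Y-mid@ey)<125);print("wall Y",np.percentile(Y[t],[.5,99.5]),np.percentile(X[t],[.5,99.5]))
```

```text
floor [[ 335.2 -323.7]
 [ 457.6 -157.8]
 [ 503.9 -443. ]
 [ 625.9 -274. ]]
walltop [[ 350.4 -332.2]
 [ 471.7 -166.3]
 [ 502.9 -442.9]
 [ 626.4 -273.8]]
chest edge [[ 489.3 -457. ]
 [ 633.8 -256.4]] [ 561.54463952 -356.727038  ] 247.19910382175226
[np.float64(-0.6157), np.float64(-0.6046), np.float64(-2.2067), np.float64(-2.1965), np.float64(-2.1949), np.float64(-0.6278), np.float64(-0.6073)]
206.21189853186476 206.6129508656469
drawer_in [ 396.41539933 -240.71802565] mid axis [ 480.65507619 -299.61789874] walls mid [ 487.85389949 -303.80448357]
refs di 462.1323103315875 39.039268010151545 mid 564.9008379998572 41.075914356044336
floor X [463.25572813 662.81820321] Y [-62.65693607 143.29014519]
chest front X [663.43081572] Y [-84.66484848 168.03268913]
wall Y [-71.00629954 151.77733452] [467.77872755 657.58615898]
```

Emit:
step_arm(
  series=[-0.3, 38.66, -5, 0.0303, 0.36, -0.3, 38.66, -5, 0.0303, 0.36, -0.3, 38.66, -5, 0.0303, 0.36, -0.3, 38.66, -5, 0.0303, 0.36, -0.3, 38.66, -5, 0.0303, 0.36, -0.3, 38.66, -5, 0.0303, 0.36, -0.3, 38.66, -5, 0.0303, 0.36, -0.3, 38.66, -5, 0.0303, 0.36, -0.3, 38.66, -5, 0.0303, 0.36, -0.3, 38.66, -5, 0.0303, 0.36, 0, 0, 0, 0, 0.36, 0, 0, 0, 0, 0.36],
)

```text
clock: 37.6
eef_pos: [551.0, 35.5, 185.9]
eef_rot: [-3.142, 0.0, 2.813]
wrist_force: [0.1, -0.8, 0.1]
finger_gap: 60.2
finger_force: 0.0
```

Run:
```python
from tray import *
s=manip.read_state(); print(s["eef_pos"],s["eef_rot"])
i,p,d=snap("wrist"); tray(i,d); cv2.imwrite("pics/wrist9.png",p)
```

```text
[550.99110552  35.54781988 185.8608185 ] [-3.14154517e+00  3.43191299e-04  2.81289035e+00]
grip 1134 ((551.171142578125, 36.344390869140625), (13.39577865600586, 50.01792526245117), 71.42314910888672)
```

View pics/wrist9.png

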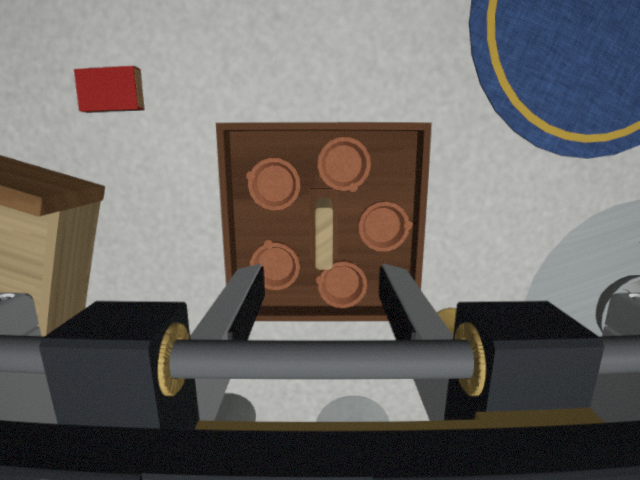

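The tray is unchanged, with the board at (324,235) between the fingers. I'm lowering, gripping and lifting a little.

Emit:
step_arm(
  series=[0.3, 1, -40, 0, 0.36, 0, 0, -40, 0, 0.36, 0, 0, -28, 0, 0.36, 0, 0, -14, 0, 0.36, 0, 0, -6, 0, 0.36, 0, 0, 0, 0, 0.36, 0, 0, 0, 0, 0.6, 0, 0, 0, 0, 0.8, 0, 0, 0, 0, 1, 0, 0, 0, 0, 1, 0, 0, 0, 0, 1, 0, 0, 4, 0, 1, 0, 0, 8, 0, 1, 0, 0, 12, 0, 1, 0, 0, 15, 0, 1, 0, 0, 8, 0, 1, 0, 0, 0, 0, 1, 0, 0, 0, 0, 1, 0, 0, 0, 0, 1],
  squeeze=50,
)

```text
clock: 40.02
eef_pos: [551.1, 36.5, 104.2]
eef_rot: [-3.141, -0.001, 2.812]
wrist_force: [-0.1, 0.0, -4.0]
finger_gap: 13.4
finger_force: 50.0
```

Run:
```python
from tray import *
s=manip.read_state(); print(s["eef_pos"],s["eef_rot"],s["wrist_force"],s["moment"])
i,p,d=snap("wrist"); cv2.imwrite("pics/wrist10.png",p)
j,q,e=snap("scene"); cv2.imwrite("pics/both10.png",np.vstack([cv2.resize(p,(400,300)),cv2.resize(q[160:320,200:400],(400,300))]))
```

```text
[551.14511437  36.46340669 104.19024867] [-3.14131941e+00 -7.56929285e-04  2.81248938e+00] [-0.10729163  0.02369593 -4.03032324] [-0.00994875 -0.10011005  0.00034437]
```

View pics/both10.png

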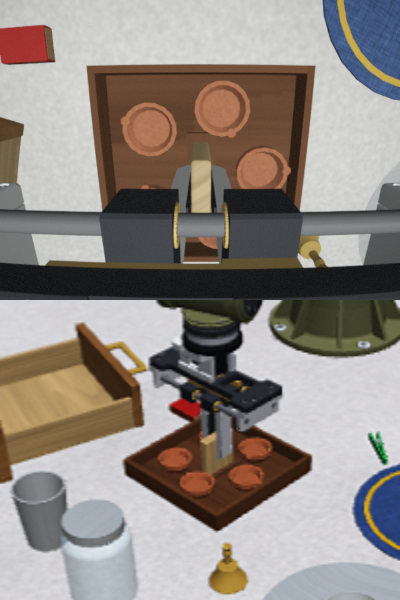

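Emit:
step_arm(
  series=[0, 0, 8, 0, 1, 0, 0, 16, 0, 1, 0, 0, 18, 0, 1, 0, 0, 18, 0, 1, 0, 0, 16, 0, 1, 0, 0, 8, 0, 1, -2, -9.5, 0, -0.01, 1, -4, -18.5, 0, -0.018, 1, -5, -23, 0, -0.02, 1, -5, -23, 0, -0.02, 1, -5, -23, 0, -0.02, 1, -5, -23, 0, -0.02, 1, -5, -23, 0, -0.02, 1, -5, -23, 0, -0.02, 1, -4, -18.5, 0, -0.018, 1, -2, -9.5, 0, -0.01, 1, 0, 0, 0, 0, 1],
)

```text
clock: 42.25
eef_pos: [509.2, -158.0, 188.5]
eef_rot: [3.142, -0.0, 2.635]
wrist_force: [-0.1, 0.7, -4.8]
finger_gap: 14.0
finger_force: 50.0
```

Emit:
step_arm(
  series=[-2, -9.5, 0, -0.01, 1, -4, -18.5, 0, -0.018, 1, -5, -23, 0, -0.02, 1, -5, -23, 0, -0.02, 1, -5, -23, 0, -0.02, 1, -5, -23, 0, -0.02, 1, -3.7, -16, 0, -0.012, 1, -1, -5, 0, 0, 1, 0, 0, 0, 0, 1, 0, 0, 0, 0, 1, 0, 0, 0, 0, 1],
)

```text
clock: 43.62
eef_pos: [478.9, -298.1, 188.7]
eef_rot: [3.142, 0.0, 2.517]
wrist_force: [0.1, -0.9, -4.1]
finger_gap: 13.7
finger_force: 50.0
```

Run:
```python
from tray import *
s=manip.read_state(); print(s["eef_pos"],s["eef_rot"],s["wrist_force"])
i,p,d=snap("wrist"); cv2.imwrite("pics/wrist11.png",p); np.save("w11.npy",cloud(i,d))
```

```text
[ 478.85247225 -298.05489739  188.70560329] [3.14156415e+00 4.14787114e-05 2.51726329e+00] [ 0.06765452 -0.85994226 -4.12305198]
```

View pics/wrist11.png

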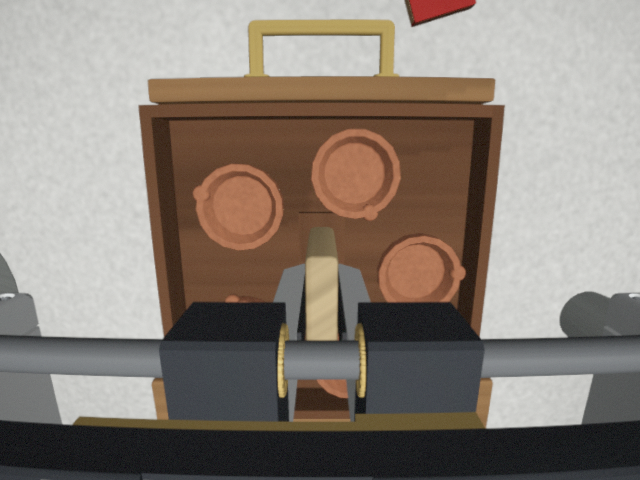

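The tray is held over the drawer. Its front rim is at row 105 (columns 141–503) and the drawer front's outer edge at row 80 (columns 149–495), both centred on column 322.

Run:
```python
from h import *
i=manip.camera_info("wrist")
yaw=-.625; ex=np.array([np.cos(yaw),np.sin(yaw)]);ey=np.array([-ex[1],ex[0]])
T=atz(i,[141,322,503],[105.5,106,105.5],158.5)[:,:2]; D=atz(i,[149,322,495],[81,80,80],96)[:,:2]
B=atz(i,[322,322],[27,27],80)[:,:2]
for n,q in(("tray",T),("drawer outer",D),("bar",B)): print(n,(q@ex).round(1),(q@ey).round(1))
t=np.array([478.85,-298.05]); print("tcp",t@ex,t@ey)
```

```text
tray [473.6 474.7 473.4] [-51.2  37.6 126.5]
drawer outer [451.2 451.8 450.3] [-74.5  37.7 150. ]
bar [415.3 415.3] [37.7 37.7]
tcp 562.7179319749785 38.466271379010124
```

Emit:
step_arm(
  series=[0.8, -0.6, -8, 0, 1, 0, 0, -12, 0, 1, 0, 0, -12, 0, 1, 0, 0, -12, 0, 1, 0, 0, -12, 0, 1, 0, 0, -12, 0, 1, 0, 0, -12, 0, 1, 0, 0, -12, 0, 1, 0, 0, -8, 0, 1, 0, 0, -4, 0, 1, 0, 0, 0, 0, 1, 0, 0, 0, 0, 1],
)

```text
clock: 45.18
eef_pos: [479.7, -299.3, 85.1]
eef_rot: [-3.142, 0.001, 2.517]
wrist_force: [-0.1, 0.4, -4.4]
finger_gap: 13.6
finger_force: 50.0
```

Emit:
step_arm(
  series=[0, 0, -2, 0, 1, 0, 0, -2, 0, 1, 0, 0, -1.5, 0, 1, 0, 0, -1, 0, 1, 0, 0, 0, 0, 1],
)

```text
clock: 45.8
eef_pos: [479.4, -299.1, 78.1]
eef_rot: [3.142, -0.0, 2.516]
wrist_force: [-0.3, 0.2, -4.7]
finger_gap: 13.6
finger_force: 50.0
```

Emit:
step_arm(
  series=[0, 0, -0.5, 0, 1, 0, 0, -0.5, 0, 1, 0, 0, 0, 0, 1],
)

```text
clock: 46.18
eef_pos: [479.7, -299.3, 77.6]
eef_rot: [-3.142, 0.001, 2.517]
wrist_force: [-1.7, 1.2, 3.7]
finger_gap: 13.6
finger_force: 50.0
```

Contact. I'm releasing and rising straight up.

Emit:
step_arm(
  series=[0, 0, 0, 0, 0.85, 0, 0, 0, 0, 0.6, 0, 0, 0, 0, 0.5, 0, 0, 0, 0, 0.5, 0, 0, 15, 0, 0.5, 0, 0, 30, 0, 0.5, 0, 0, 45, 0, 0.5, 0, 0, 45, 0, 0.5, 0, 0, 0, 0, 0.5, 0, 0, 0, 0, 0.5],
)

```text
clock: 47.42
eef_pos: [479.2, -299.0, 212.0]
eef_rot: [-3.142, -0.0, 2.517]
wrist_force: [-0.6, 0.3, -0.1]
finger_gap: 46.8
finger_force: 0.0
```

Run:
```python
from h import *
i,p,d=snap("wrist"); cv2.imwrite("pics/wrist12.png",p); P=cloud(i,d)
s=manip.read_state(); print(s["eef_pos"],s["eef_rot"])
yaw=-.625; ex=np.array([np.cos(yaw),np.sin(yaw)]);ey=np.array([-ex[1],ex[0]])
H=P[...,2];X=P[...,:2]@ex;Y=P[...,:2]@ey
t=(H>82)&(H<94)&(X>520)&(X<610)&(abs(Y-38)<30);print("board",t.sum(),np.nanmedian(H[t]),cv2.minAreaRect(np.c_[X[t],Y[t]].astype(np.float32)))
```

```text
[ 479.11529898 -298.88019454  211.4120481 ] [-3.14155434e+00 -1.35960977e-03  2.51650560e+00]
board 1096 89.18612595849964 ((563.961669921875, 37.21902847290039), (13.742024421691895, 49.57106399536133), 89.8398666381836)
```

View pics/wrist12.png

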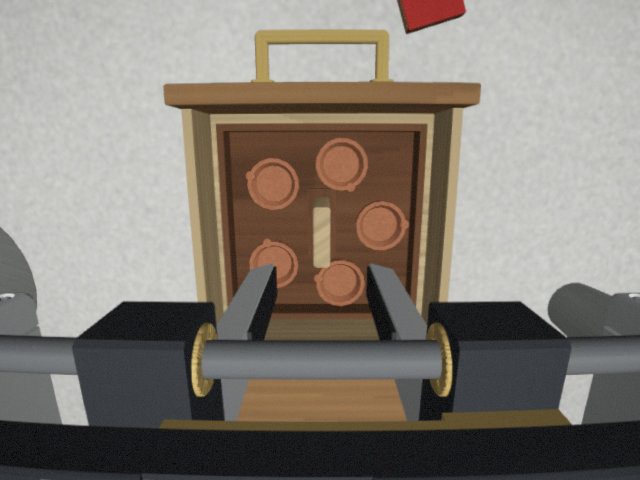

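The tray sits flat in the drawer with all five diyas upright, and the handle bar is at row 37, columns 256–388. I'm taking the handle.

Emit:
step_arm(
  series=[-13.36, 9.71, 0, -0.1748, 0.5, -13.36, 9.71, 0, -0.1748, 0.68, -13.36, 9.71, 0, -0.1748, 0.68, -13.36, 9.71, 0, -0.1748, 0.68, -13.36, 9.71, 0, -0.1748, 0.68, -13.36, 9.71, 0, -0.1748, 0.68, -13.36, 9.71, 0, -0.1748, 0.68, -13.36, 9.71, 0, -0.1748, 0.68, -13.36, 9.71, 0, -0.1748, 0.68, 0, 0, 0, 0, 0.68, 0, 0, -40, 0, 0.68, 0, 0, -40, 0, 0.68, 0, 0, 0, 0, 0.68],
  squeeze=20,
)

```text
clock: 49.1
eef_pos: [358.4, -211.2, 130.1]
eef_rot: [-3.136, 0.0, 0.947]
wrist_force: [0.7, -0.8, 1.2]
finger_gap: 29.9
finger_force: 0.0
```

Emit:
step_arm(
  series=[0, 0, -25, 0, 0.68, 0, 0, -15, 0, 0.68, 0, 0, -8, 0, 0.68, 0, 0, 0, 0, 0.68, 0, 0, 0, 0, 1, 0, 0, 0, 0, 1, 0, 0, 0, 0, 1, 0, 0, 0, 0, 1],
)

```text
clock: 50.1
eef_pos: [359.4, -211.8, 84.5]
eef_rot: [3.141, 0.0, 0.943]
wrist_force: [-1.6, 1.1, 6.9]
finger_gap: 9.2
finger_force: 20.0
```

Emit:
step_arm(
  series=[3.2, -2.3, 0, 0, 1, 8.1, -5.8, 0, 0, 1, 12.2, -8.8, 0, 0, 1, 12.2, -8.8, 0, 0, 1, 12.2, -8.8, 0, 0, 1, 12.2, -8.8, 0, 0, 1, 12.2, -8.8, 0, 0, 1, 12.2, -8.8, 0, 0, 1, 12.2, -8.8, 0, 0, 1, 12.2, -8.8, 0, 0, 1, 12.2, -8.8, 0, 0, 1, 12.2, -8.8, 0, 0, 1, 12.2, -8.8, 0, 0, 1, 12.2, -8.8, 0, 0, 1, 8.1, -5.8, 0, 0, 1, 4, -2.9, 0, 0, 1, 0, 0, 0, 0, 1],
)

```text
clock: 52.22
eef_pos: [529.8, -334.2, 84.6]
eef_rot: [3.14, -0.001, 0.943]
wrist_force: [3.9, 2.2, 4.8]
finger_gap: 9.1
finger_force: 20.0
```

Emit:
step_arm(
  series=[1.6, -1.2, 0, 0, 1, 1.6, -1.2, 0, 0, 1, 0.8, -0.6, 0, 0, 1, 0, 0, 0, 0, 1],
)

```text
clock: 52.72
eef_pos: [533.1, -336.5, 84.6]
eef_rot: [-3.141, -0.001, 0.944]
wrist_force: [0.1, 6.4, 8.1]
finger_gap: 9.6
finger_force: 20.0
```

Emit:
step_arm(
  series=[0.8, -0.6, 0, 0, 1, 0.8, -0.6, 0, 0, 1, 0, 0, 0, 0, 1],
)

```text
clock: 53.1
eef_pos: [533.3, -336.6, 84.5]
eef_rot: [-3.136, -0.001, 0.944]
wrist_force: [-13.9, 15.7, 16.9]
finger_gap: 9.2
finger_force: 20.0
```

The drawer is at its stop. I'm backing off the push, releasing and rising.

Emit:
step_arm(
  series=[-1, 0.7, 0, 0, 1, 0, 0, 0, 0, 0.85, 0, 0, 0, 0, 0.68, 0, 0, 0, 0, 0.68, 0, 0, 0, 0, 0.68, 0, 0, 20, 0, 0.68, 0, 0, 40, 0, 0.68, 0, 0, 50, 0, 0.68, -20, 14, 40, 0, 0.68, 0, 0, 0, 0, 0.68, 0, 0, 0, 0, 0.68],
)

```text
clock: 54.48
eef_pos: [513.6, -323.6, 234.3]
eef_rot: [3.141, 0.0, 0.943]
wrist_force: [-0.6, 0.5, -0.5]
finger_gap: 30.2
finger_force: 0.0
```

Run:
```python
from h import *
s=manip.read_state(); print(s["eef_pos"],s["wrist_force"])
i,p,d=snap("wrist"); j,q,e=snap("top")
cv2.imwrite("pics/end.png",np.vstack([cv2.resize(p,(400,300)),cv2.resize(q[60:310,190:610],(504,300))[:,:400] if 0 else cv2.resize(q[60:310,190:610],(400,238))]))
```

```text
[ 513.59695836 -323.61317223  234.2835277 ] [-0.59942243  0.52977148 -0.47710061]
```

View pics/end.png

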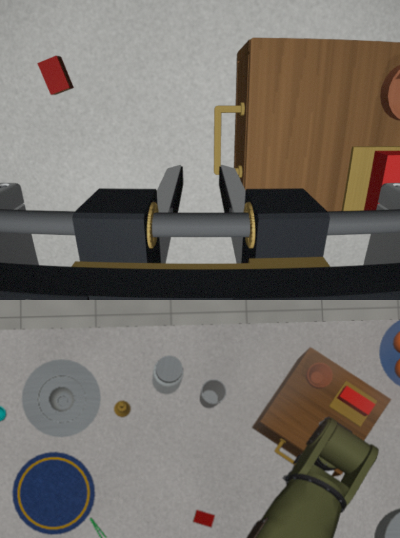

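The picture shows the drawer shut, its front flush with the chest and the handle bar at about (217,140) in the wrist half. The other objects are where they were and the gripper is clear.

```bash
python3 -c "from cell import manip; print(manip.sign_off())"
```

```text
the job is handed in; nothing more can be done
None
```

The job is handed in at about 54 s of the 210 s limit: all five diyas are upright in the tray, the tray is flat in the drawer, and the drawer is pushed shut to its stop. No verdict came back.

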